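Seat a lockring socket and run a brake-disc lockring down hand tight

TASK

The scooter wheel on the bench has its brake disc on, but the disc's notched lockring is still loose. Stand the eight-lugged lockring socket upright in the ring with every lug fully home in its own notch, then turn the ring clockwise with it until it is hand tight against its stop. Do not force anything, leave the socket standing in the ring for the ratchet, and leave the other things on the bench where they are.

Things in the scene. Friction and masses are not known exactly. Their poses are not given: they have to be found in the camera images.
- wheel: Small scooter wheel, black tyre 200 mm across and 52 mm high, lying flat with hub and brake disc (120 mm across, top 59 mm above the bench) facing up; it does not shift. Origin on the bench under its centre, z up. The disc sits on its splines at any angle, so where the ring's notches lie round the axis is NOT given by this pose nor by any other reading: it must be seen or felt for.
- ring_seat (a point): Centre of the steel lockring, level with its notch floors, 63 mm above the bench on the wheel's axis; has the wheel's axes. The ring, 54 mm across, lies on the middle of the disc. Eight notches, every 45 degrees, 8 mm wide, 7 mm deep, open at top and rim, between raised blocks 18 to 26 mm from the axis (tops 70 mm above the bench). The axle end inside stays lower.
- lockring (a joint): Turning of the lockring on its thread, rad; grows clockwise seen from above (tightening). Starts between 0.15 and 0.45, comes up against its stop at 0.75, hand tight. Turning it takes about 0.25 N m; at the stop the value no longer grows, the disc only winds up springily on the rubber tyre, 0.05 N m more per 0.01 rad turned; it stays where it is left and sinks by nothing noticeable.
- socket_centre (a point): Centre (30 mm up) of the steel lockring socket, 60 mm tall, about 0.26 kg, standing upright on its lugs on the bench. Top 39 mm: hexagon 36 mm across flats, two flats facing this point's +y and -y; then a round skirt 51 mm across (9 to 21 mm above the tips); below it eight lugs every 45 degrees, the first along +x, 6 mm wide, slightly rounded tips, 18.5 to 25 mm from the axis. z up.
- socket_tips (a point): Middle of the socket's eight lug tips, on its axis, 30 mm below its centre, same axes. Fully home it coincides with ring_seat, turned so that the lugs (9 mm long, 1 mm to spare either side) lie in the notches; with the lugs on the blocks instead it is 7 mm too high.
- socket: The same socket as a whole; its origin is the point socket_tips.
- electrical_tape_c (a point): Bystander: roll of black tape, 60 mm across and 18 mm high, lying flat; point at its centre.
- ratchet_c (a point): Bystander: ratchet handle 219 mm long and up to 35 mm high, lying along its own y; point at its middle, 12 mm up.
- cutting_oil_c (a point): Bystander: small green oil bottle, 48 mm across and 175 mm tall, standing; point at its centre.

How it is judged:
By the outcome, as a careful person would: the job done as asked, in the order asked, and still so for the second after the job is handed in, with the robot touching nothing.
It also fails if it takes over 64 s, if anything falls off the work surface, if the arm or the gripper's body presses on something with over 40 N, if the wrist force passes 120 N, or if a joint passes its speed limit or range.

ROBOT

A 7-joint arm with a two-finger parallel gripper is mounted at the origin on a cart in front of the work surface, level with it; the furniture and walls round the work are solid. World frame = base frame: x ahead of the robot, y to its left, z up, the work surface at z = 0. Lengths are in m, angles in rad, forces in N, time in s.
With the tool pointing down it reaches from about 0.4 to 0.85 m from the base axis. Payload 10.4 kg.
Tool frame: the origin (TCP) lies between the finger pads; the fingertips stand 14 mm ahead of it and the grasp point (between the pads) lies 5 mm behind it (manip.tips_ahead is the distance from the TCP to the fingertips, in m); z points along the fingers, y is the line along which they close (so a half turn about z gives the same grasp; the last joint's range is limited). The gripper opens to 85 mm and grips with 20 to 120 N. Pads are 22 mm wide; open, the fingers measure 114 mm over their backs; the gripper's body (76 mm by 85 mm) begins 54 mm behind the grasp point. The pads swing forward as they close: fully open they stand 13 mm farther back than shut.
Start: joints at [1.193, 0.332, -0.065, 1.46, 0.022, 1.35, -0.088], TCP at [0.217, -0.586, 0.214] pointing down, gripper open.
Joint ranges: [-2.6, 2.6], [-0.5, 2.12], [-1.47, 1.34], [0.16, 2.42], [-1.27, 4.41], [0.06, 2.06], [-2.6, 2.6]. Speed limits (rad/s): [2.22, 2.22, 2.79, 2.79, 3.14, 3.14, 3.14].

INTERFACE

Orientations are given as [roll, pitch, yaw] about the fixed x, y, z axes, in that order (R = Rz(yaw) Ry(pitch) Rx(roll)).
In Python, from cell import manip, cams gives the robot as it stands.
- The arm moves only by the tool step_arm, never from a script. Its argument "deltas" is a list of rows, each a list of 3 entries, a list of its own where there are three numbers: the shift along the tool's x, y, z each as a share of 0.3 m, from -1 to 1, then the turn about the tool's z as a share of 30 degrees, from -1 to 1, then the gripper command: -1 is fully open, 1 is shut, values between are in proportion. In form: [[[x, y, z], yaw, claw], ...]. A call has 1 to 10 rows; each row is the pose to reach, as a shift and turn from the pose commanded when the call began, along the tool's axes at that moment; what a row does not reach only later rows make up. A row lasts 1/12 s, in which the tool goes at most 41.7 mm and 7.16 degrees, less where a joint would pass 70% of its speed; a pose out of reach is approached as far as the arm can. A call with a number of a shift or a turn outside -1 to 1 is refused whole. A call with a gripper value outside its range is refused whole. The fingers move at their own pace and stop on an object; "squeeze" is the grip in N (left out, the last holds). Time passes only in rows, so rows that repeat a pose let the fingers close. It gives the time, the measured TCP pose, the force, the opening and the grip force at its end, in the units of the state.
- manip.get_obs(): the state, without advancing time (a new reading comes with each control period).
- cams.camera(name): name is "scene" or "top" or "wrist"; returns a dict with "frame" (420x560x3 uint8, red, green, blue), "mtx" (3x3 intrinsics, pixels), "rvec" (rotation vector, rad) and "tvec" (3), from world to camera coordinates, as OpenCV has them. Camera axes: x right, y down, z forward; pixel columns grow to the right and rows downward; lengths in m; the calibration is good to about 2 mm. A picture is of the moment at which its call begins. There is no depth.
- manip.job_done(): hands the job in; it is judged then, once.
The state is a dict: "time": time; "qpos": joint angles; "dq": joint speeds; "joint_efforts": joint torques, N m; "ee_pos": TCP position; "ee_rot": TCP orientation; "contact_force": force on the tool from outside, world axes, zero at the start; "moment": the same for the moment, N m; "gripper_width": finger opening in m; "grasp_force": force on a finger pad.
Only numpy, scipy, OpenCV 4.12 (cv2) and the standard library are available. Lean on these libraries where they do the work, as an engineer would, in place of code of your own. Each camera call takes 0.05 s, during which the arm holds its last target. There are 200 camera calls.

## Working session

There is one attempt and no reset: what is moved stays moved. The work goes in short steps, Python scripts to look and compute and a tool call to move; the robot and the scene stay as the last step left them, time stands still between calls to the robot, and variables do not carry over. Pictures are saved under pics/ and viewed, at most 10 in all, crops included, and the job is handed in when it is done.

Besides the shell and the picture viewer there is one more tool, called after "Emit:" by a JSON object that holds its "name" and its "arguments", one argument or row to a line. step_arm: Moves the arm, as the interface text tells. Shift numbers are shares of 0.3 m and turn numbers shares of 30 degrees, none past 1 either way. Its arguments: {"type":"object","properties":{"deltas":{"type":"array"},"squeeze":{"type":"number"}},"required":["deltas"]}

```bash
mkdir -p pics; cat > h.py <<'E'
import numpy as np, cv2
from cell import manip, cams
def cam(n,f=None):
    c=cams.camera(n)
    if f: cv2.imwrite('pics/'+f,c['frame'][:,:,::-1])
    return c
def ray(c,u,v,z):
    R=cv2.Rodrigues(np.array(c['rvec'],float))[0]; t=np.array(c['tvec'],float).ravel()
    p=cv2.undistortPoints(np.array([[[u,v]]],float),np.array(c['mtx']),None).ravel()
    d=R.T@np.array([p[0],p[1],1]); o=-R.T@t
    return o+d*(z-o[2])/d[2]
def proj(c,P):
    return cv2.projectPoints(np.array(P,float).reshape(-1,3),np.array(c['rvec'],float),np.array(c['tvec'],float),np.array(c['mtx']),None)[0].reshape(-1,2)
E
python3 - <<'E'
from h import *
o=manip.get_obs(); print({k:np.round(v,3) for k,v in o.items()}, manip.tips_ahead)
a=cam('top','top0.png'); b=cam('scene','scene0.png')
for c in (a,b):
    R=cv2.Rodrigues(np.array(c['rvec'],float))[0]; print(np.round(-R.T@np.array(c['tvec']).ravel(),3),np.round(R,2).tolist(),c['mtx'][0][0])
E
```

```text
{'time': np.float64(0.0), 'qpos': array([ 1.193,  0.333, -0.065,  1.461,  0.022,  1.35 , -0.089]), 'dq': array([ 0.001,  0.001,  0.002, -0.   , -0.   ,  0.001,  0.   ]), 'joint_efforts': array([-0.0000e+00, -6.2545e+01,  4.9000e-02, -3.9161e+01,  1.6000e-02,
        1.0000e-02, -0.0000e+00]), 'ee_pos': array([ 0.217, -0.586,  0.214]), 'ee_rot': array([-3.14 ,  0.   ,  0.355]), 'contact_force': array([-0.615, -0.207, -0.245]), 'moment': array([0.049, 0.026, 0.   ]), 'grasp_force': np.float64(0.0), 'gripper_width': np.float64(0.085)} 0.014
[ 0.379 -0.135  0.914] [[0.0, -1.0, -0.02], [-0.98, 0.0, -0.17], [0.17, 0.02, -0.98]] 390.80482490888596
[0.081 0.464 0.614] [[-0.79, -0.61, -0.01], [-0.35, 0.47, -0.81], [0.5, -0.64, -0.58]] 417.6382127147776
```

View pics/top0.png

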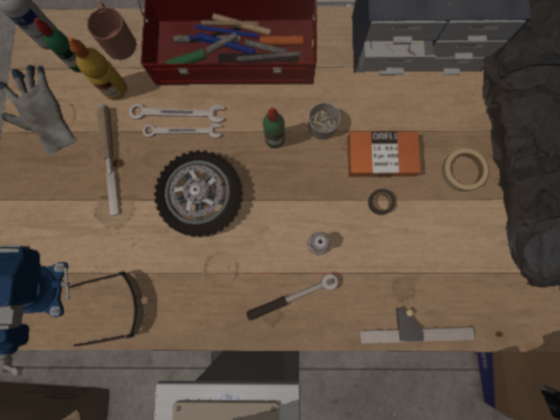

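View pics/scene0.png

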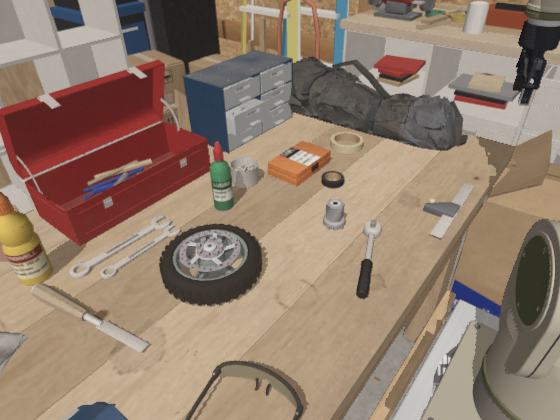

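The top view shows the wheel at about (198,193), the socket at (318,243), the tape at (382,202), the ratchet along (250,313)-(335,283), and the oil bottle at (274,130). In the scene view the socket is at (335,212) and the wheel at (210,255).

```bash
python3 - <<'E'
from h import *
a=cam('top')
print('wheel',ray(a,198,193,.052),'sock',ray(a,318,243,.06),'oil',ray(a,274,130,.08),'ratchet',ray(a,250,313,.015),ray(a,335,283,.02),'tape',ray(a,382,202,.018))
f=a['frame']; b=cam('scene')['frame']
def crop(f,u,v,r,s): return cv2.resize(f[v-r:v+r,u-r:u+r],(s,s),interpolation=cv2.INTER_CUBIC)
im=np.hstack([np.vstack([crop(f,198,193,24,300),crop(f,318,243,24,300)]),np.vstack([crop(b,210,248,30,300),crop(b,335,212,24,300)])])
cv2.imwrite('pics/c.png',im[:,:,::-1])
E
```

```text
wheel [0.57030767 0.06676704 0.052     ] sock [ 0.45626132 -0.20239521  0.06      ] oil [ 0.70876803 -0.10578241  0.08      ] ratchet [ 0.30373275 -0.05179231  0.015     ] [ 0.37004442 -0.24232693  0.02      ] tape [ 0.55556111 -0.35590452  0.018     ]
```

View pics/c.png

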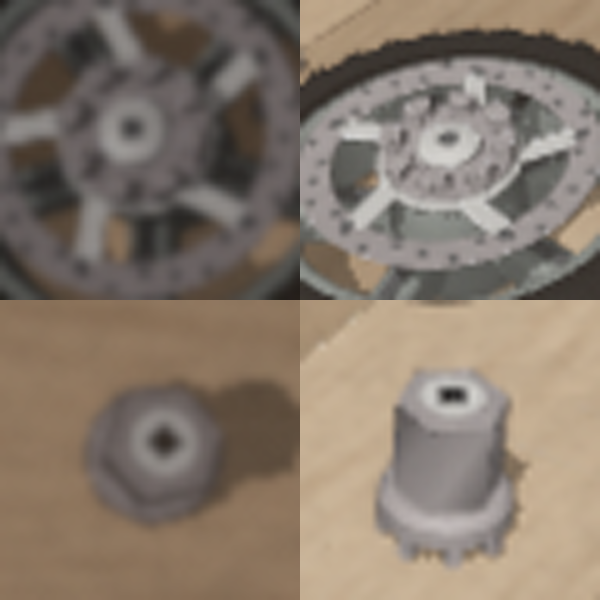

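Emit:
{"name": "step_arm", "arguments": {
  "deltas": [
    [[0.95, -0.74, 0], 0, -1],
    [[0.95, -0.74, 0], 0, -1],
    [[0.95, -0.74, 0], 0, -1],
    [[0.95, -0.74, 0], 0, -1],
    [[0.95, -0.74, 0], 0, -1],
    [[0.95, -0.74, 0], 0, -1],
    [[0.95, -0.74, 0], 0, -1],
    [[0.95, -0.74, 0], 0, -1],
    [[0.95, -0.74, 0], 0, -1],
    [[0.95, -0.74, 0], 0, -1]
  ]
}}

```text
time: 1.03
ee_pos: [0.4108, -0.2728, 0.2147]
ee_rot: [-3.141, -0.002, 0.364]
contact_force: [0.8, 0.5, -0.6]
gripper_width: 0.0858
grasp_force: 0.0
```

```bash
python3 - <<'E'
from h import *
c=cam('wrist','w1.png'); R=cv2.Rodrigues(np.array(c['rvec'],float))[0]
print(-R.T@np.array(c['tvec']).ravel(),R.round(2).tolist(),proj(c,[.456,-.202,.06]))
o=manip.get_obs();print(o['ee_pos'],o['ee_rot'],o['qpos'])
E
```

```text
[ 0.47234789 -0.25028851  0.37532394] [[0.36, -0.93, 0.0], [-0.9, -0.34, 0.26], [-0.24, -0.09, -0.97]] [[212.94227493 105.575088  ]]
[ 0.40898598 -0.27596277  0.21452151] [ 3.14144899e+00 -5.76685857e-04  3.60760215e-01] [ 0.82694702  0.06044023 -0.33673597  1.78415373  0.02036233  1.2999509
 -0.72469447]
```

View pics/w1.png

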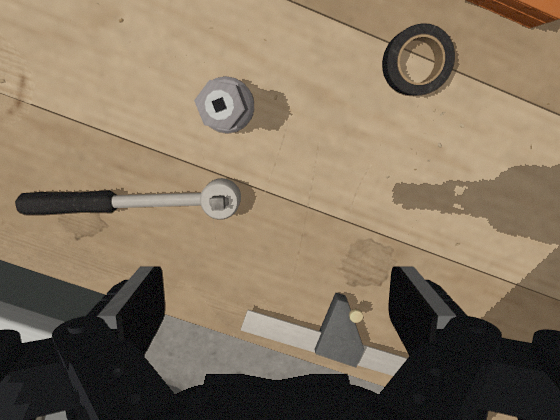

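The wrist view shows the socket's top with its drive square at (220,104), the ratchet head at (221,199), and the tape at (420,60).

```bash
python3 - <<'E'
from h import *
c=cam('wrist'); f=c['frame']; g=cv2.cvtColor(f,cv2.COLOR_RGB2GRAY)
m=np.zeros_like(g); m[94:115,208:232]=(g[94:115,208:232]<70)*255
ct=max(cv2.findContours(m,0,1)[0],key=cv2.contourArea)
M=cv2.moments(m,True); u,v=M['m10']/M['m00'],M['m01']/M['m00']
print(u,v,ray(c,u,v,.06))
box=cv2.boxPoints(cv2.minAreaRect(ct)); P=[ray(c,*p,.06)[:2] for p in box]
for i in range(4):
    d=P[(i+1)%4]-P[i]; print(np.degrees(np.arctan2(d[1],d[0])),np.hypot(*d))
def crop(f,u,v,r,s,k=1): return cv2.resize(f[v-r:v+r,u-r:u+r],(s,s),interpolation=cv2.INTER_CUBIC)
b=cam('scene')['frame']
im=np.hstack([crop(f,224,104,36,400),crop(b,335,218,22,400)]); cv2.imwrite('pics/c2.png',im[:,:,::-1])
E
```

```text
215.13178294573643 100.63565891472868 [ 0.45854599 -0.20593234  0.06      ]
-48.704713759517944 0.009023565912571179
-138.65473155985856 0.008679699595093349
131.4449619279527 0.00908751526695737
40.9243550354733 0.008703618280223823
```

View pics/c2.png

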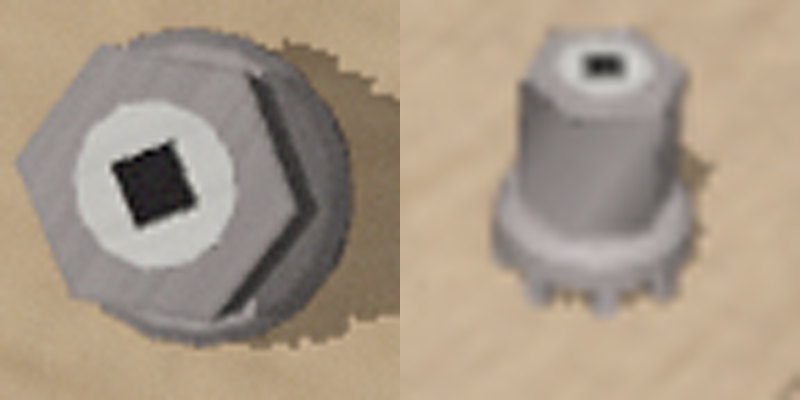

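Emit:
{"name": "step_arm", "arguments": {
  "deltas": [
    [[0.245, -0.168, 0.2], -0.69, -1],
    [[0.245, -0.168, 0.2], -0.69, -1],
    [[0.245, -0.168, 0.2], -0.69, -1],
    [[0.245, -0.168, 0.2], -0.69, -1],
    [[0.245, -0.168, 0.2], -0.69, -1],
    [[0.245, -0.168, 0.2], -0.69, -1],
    [[0.245, -0.168, 0.2], -0.69, -1]
  ]
}}

```text
time: 1.77
ee_pos: [0.4582, -0.2082, 0.155]
ee_rot: [3.14, 0.0, 0.712]
contact_force: [-0.5, -0.1, 0.1]
gripper_width: 0.0854
grasp_force: 0.0
```

```bash
python3 - <<'E'
from h import *
c=cam('wrist','w2.png'); 
o=manip.get_obs();print(o['ee_pos'],o['ee_rot'],o['qpos'])
uv=proj(c,[.4585,-.206,.06])[0]; print(uv)
g=cv2.cvtColor(c['frame'],cv2.COLOR_RGB2GRAY); u0,v0=uv.astype(int)
m=np.zeros_like(g); s=np.s_[max(v0-16,0):v0+16,u0-16:u0+16]; m[s]=(g[s]<70)*255
n,l,st,ce=cv2.connectedComponentsWithStats(m); 
for i in range(1,n):
  if st[i,4]>30: print(st[i],ce[i],ray(c,*ce[i],.06)); ct=cv2.findContours((l==i).astype(np.uint8),0,1)[0][0]; P=np.array([ray(c,*p,.06)[:2]*1e3 for p in ct.reshape(-1,2)],np.float32); print(cv2.minAreaRect(P))
s=cam('scene')
for p in [(537,290),(605,305),(665,295)]:
    q=ray(s,313+(p[0]-400)/9.09,196+p[1]/9.09,0.002)[:2]; d=q-np.array([.4585,-.206]); print(q,np.degrees(np.arctan2(d[1],d[0])),np.hypot(*d))
E
```

```text
[ 0.45829754 -0.20793582  0.1549837 ] [3.14033179e+00 4.22913241e-05 7.12223038e-01] [ 0.73521398  0.13588842 -0.42927052  1.83762399  0.06177301  1.17989583
 -0.57263808]
[272.74181349 201.57621204]
[267 196  13  13 169] [273. 202.] [ 0.45838562 -0.20633661  0.06      ]
((458.3664855957031, -206.3433837890625), (8.676315307617188, 8.451654434204102), 40.72623062133789)
[ 0.45935188 -0.1820168 ] 87.96572766262813 0.023998327120463847
[ 0.44253048 -0.18733265] 130.5462700809349 0.02456614748436312
[ 0.43259409 -0.1998085 ] 166.5584800884493 0.026635516323306158
```

View pics/w2.png

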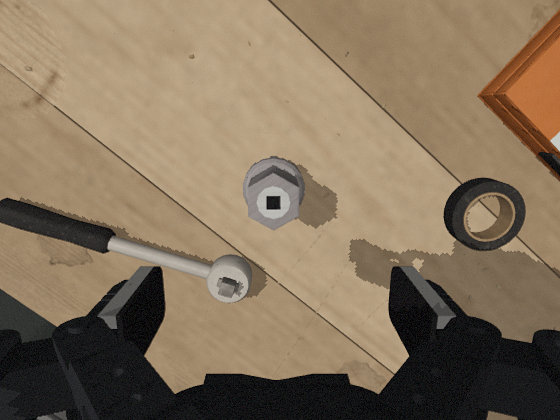

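The wrist view from 155 mm shows the socket at (273,202) between the fingers with its flats square to them. The ratchet head is at (229,282), clear of the fingers.

Emit:
{"name": "step_arm", "arguments": {
  "deltas": [
    [[0.004, -0.004, 0.12], 0, -1],
    [[0.004, -0.004, 0.24], 0, -1],
    [[0.004, -0.004, 0.34], 0, -1],
    [[0.004, -0.004, 0.373], 0, -1],
    [[0.004, -0.004, 0.373], 0, -1],
    [[0.004, -0.004, 0.373], 0, -1]
  ],
  "squeeze": 50
}}

```text
time: 2.37
ee_pos: [0.4593, -0.2049, 0.0435]
ee_rot: [3.141, -0.0, 0.715]
contact_force: [0.1, 0.2, 0.5]
gripper_width: 0.0853
grasp_force: 0.0
```

Emit:
{"name": "step_arm", "arguments": {
  "deltas": [
    [[0, 0, 0], 0, 1],
    [[0, 0, 0], 0, 1],
    [[0, 0, 0], 0, 1],
    [[0, 0, 0], 0, 1],
    [[0, 0, 0], 0, 1],
    [[0, 0, 0], 0, 1],
    [[0, 0, 0], 0, 1],
    [[0, 0, 0], 0, 1]
  ],
  "squeeze": 50
}}

```text
time: 3.03
ee_pos: [0.46, -0.2015, 0.047]
ee_rot: [-3.141, -0.001, 0.718]
contact_force: [-21.2, 18.3, 62.8]
gripper_width: 0.0002
grasp_force: 31.0
```

```bash
python3 - <<'E'
from h import *
c=cam('wrist'); s=cam('scene')
x=s['frame'][110:310,230:430]
im=np.hstack([c['frame'],cv2.resize(x,(420,420))]); im=cv2.resize(im,(800,343)); cv2.imwrite('pics/c3.png',im[:,:,::-1])
o=manip.get_obs();print({k:np.round(v,3) for k,v in o.items()})
E
```

```text
{'time': np.float64(3.133), 'qpos': array([ 0.707,  0.265, -0.426,  1.944,  0.132,  0.958, -0.634]), 'dq': array([ 0.001, -0.001,  0.002, -0.005,  0.003, -0.008, -0.001]), 'joint_efforts': array([ 4.0380e+00, -2.4526e+01,  3.7170e+00, -2.3554e+01,  3.5970e+00,
       -7.9460e+00,  1.1000e-02]), 'ee_pos': array([ 0.461, -0.202,  0.047]), 'ee_rot': array([ 3.141e+00, -2.000e-03,  7.180e-01]), 'contact_force': array([-18.863,  17.666,  61.031]), 'moment': array([ 3.962,  4.549, -0.031]), 'grasp_force': np.float64(30.428), 'gripper_width': np.float64(0.0)}
```

View pics/c3.png

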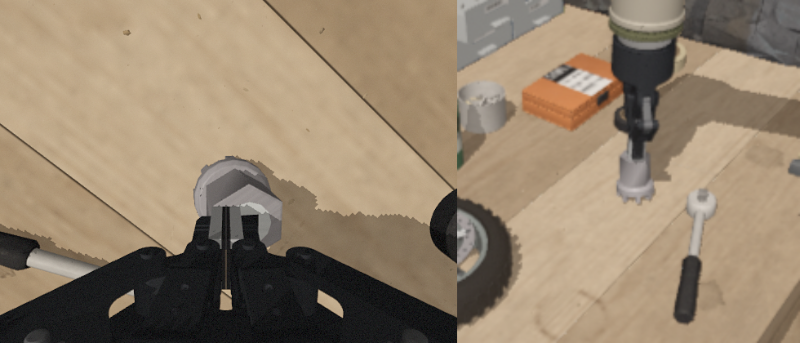

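Emit:
{"name": "step_arm", "arguments": {
  "deltas": [
    [[0, 0, -0.02], 0, 1],
    [[0, 0, -0.04], 0, 1],
    [[0, 0, -0.06], 0, 1],
    [[0, 0, -0.08], 0, 1],
    [[0, 0, -0.1], 0, 1],
    [[0, 0, -0.1], 0, 1]
  ]
}}

```text
time: 3.63
ee_pos: [0.4594, -0.2048, 0.0735]
ee_rot: [3.14, -0.001, 0.716]
contact_force: [-0.2, 0.5, 0.3]
gripper_width: -0.0001
grasp_force: 0.0
```

```bash
python3 - <<'E'
from h import *
c=cam('wrist'); s=cam('scene')
x=s['frame'][110:310,230:430]
im=np.hstack([c['frame'],cv2.resize(x,(420,420))]); im=cv2.resize(im,(800,343)); cv2.imwrite('pics/c4.png',im[:,:,::-1])
o=manip.get_obs();print({k:np.round(v,3) for k,v in o.items()})
E
```

```text
{'time': np.float64(3.733), 'qpos': array([ 0.717,  0.229, -0.428,  1.925,  0.112,  1.01 , -0.616]), 'dq': array([-0.002,  0.008, -0.001,  0.009,  0.003, -0.003, -0.001]), 'joint_efforts': array([ 8.0000e-03, -4.8165e+01, -3.0520e+00, -3.4288e+01, -1.3000e-02,
        5.1000e-02,  2.2000e-02]), 'ee_pos': array([ 0.459, -0.205,  0.072]), 'ee_rot': array([ 3.141, -0.   ,  0.716]), 'contact_force': array([-0.486, -1.36 ,  0.269]), 'moment': array([-0.007,  0.028,  0.031]), 'grasp_force': np.float64(0.0), 'gripper_width': np.float64(-0.0)}
```

View pics/c4.png

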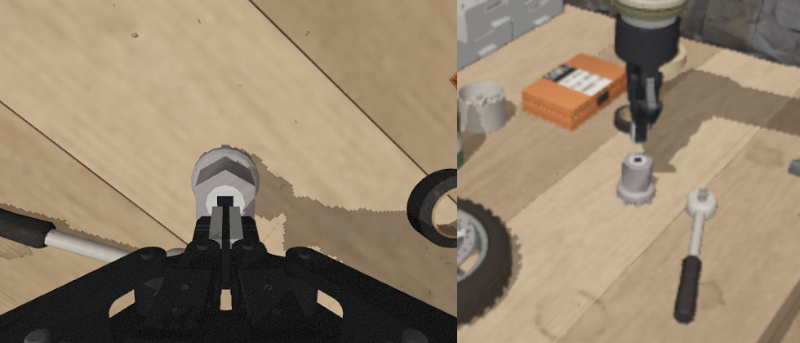

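The socket is still upright, with its top at about (225,200) in the wrist half. The pads closed high on it, tipped it and slid off. I'll measure it again and grip lower with a gentler squeeze.

Emit:
{"name": "step_arm", "arguments": {
  "deltas": [
    [[0, 0, -0.15], 0, 1],
    [[-0.1, 0, -0.25], 0, 0.5],
    [[-0.1, 0, -0.25], 0, 0],
    [[-0.1, 0, -0.25], 0, -0.3],
    [[-0.1, 0, -0.25], 0, -0.3],
    [[-0.1, 0, -0.25], 0, -0.3],
    [[-0.1, 0, -0.25], 0, -0.3]
  ],
  "squeeze": 20
}}

```text
time: 4.32
ee_pos: [0.4359, -0.2232, 0.1461]
ee_rot: [-3.139, 0.0, 0.717]
contact_force: [-0.3, 0.2, -0.8]
gripper_width: 0.0559
grasp_force: 0.0
```

```bash
cat > sock.py <<'E'
from h import *
c=cam('wrist','w3.png'); o=manip.get_obs();print(o['ee_pos'],o['ee_rot'],o['gripper_width'])
g=cv2.cvtColor(c['frame'],cv2.COLOR_RGB2GRAY); u0,v0=proj(c,[.459,-.205,.06])[0].astype(int)
m=np.zeros_like(g); s=np.s_[max(v0-30,0):v0+30,u0-30:u0+30]; m[s]=(g[s]<70)*255
n,l,st,ce=cv2.connectedComponentsWithStats(m)
for i in range(1,n):
  if st[i,4]>30:
    ct=cv2.findContours((l==i).astype(np.uint8),0,1)[0][0]; P=np.array([ray(c,*p,.06)[:2]*1e3 for p in ct.reshape(-1,2)],np.float32); print(ce[i],cv2.minAreaRect(P))
    w=P.mean(0)/1e3; y=o['ee_rot'][2]; d=w-o['ee_pos'][:2]
    d=ray(c,*ce[i],.06)[:2]-o['ee_pos'][:2]; print('tool dx,dy',d@[np.cos(y),np.sin(y)],d@[np.sin(y),-np.cos(y)])
E
python3 sock.py
```

```text
[ 0.43597093 -0.22328103  0.14621978] [-3.13960374e+00  4.00481916e-04  7.17134196e-01] 0.05571111876778885
[293.15789474 140.71052632] ((477.1261901855469, -202.47265625), (0.9873465299606323, 17.4847469329834), 10.594919204711914)
tool dx,dy 0.044522648449684996 0.011530624525235999
[278.5 166. ] ((458.4502868652344, -206.4060516357422), (7.956453323364258, 8.613306999206543), 41.082462310791016)
tool dx,dy 0.02805001460560917 0.0020500614375318416
```

Emit:
{"name": "step_arm", "arguments": {
  "deltas": [
    [[0.093, 0.007, 0], 0, -0.3],
    [[0.093, 0.007, 0], 0, -0.3],
    [[0.093, 0.007, 0.1], 0, -0.3],
    [[0.093, 0.007, 0.2], 0, -0.3],
    [[0.093, 0.007, 0.28], 0, -0.3],
    [[0.093, 0.007, 0.33], 0, -0.3],
    [[0.093, 0.007, 0.37], 0, -0.3],
    [[0.093, 0.007, 0.37], 0, -0.3],
    [[0.093, 0.007, 0.37], 0, -0.3]
  ]
}}

```text
time: 5.12
ee_pos: [0.4586, -0.207, 0.0362]
ee_rot: [-3.141, 0.0, 0.717]
contact_force: [0.8, 0.2, -0.6]
gripper_width: 0.0553
grasp_force: 0.0
```

```bash
python3 sock.py; python3 -c "
from h import *
o=manip.get_obs();print(o['contact_force'])"
```

```text
[ 0.45917163 -0.20736666  0.03704681] [ 3.14102582e+00 -4.62271174e-04  7.16367435e-01] 0.055543048806938444
[272.21518987 278.80289331] ((457.6833190917969, -206.5584259033203), (9.546300888061523, 9.608471870422363), 41.03395462036133)
tool dx,dy -0.00046614904488453073 -0.0014911391505794537
[ 0.10400415 -0.18441355 -0.21510066]
```

Emit:
{"name": "step_arm", "arguments": {
  "deltas": [
    [[0, -0.004, 0], 0, -0.2],
    [[0, -0.004, 0], 0, -0.1],
    [[0, -0.004, 0], 0, 0],
    [[0, -0.004, 0], 0, 0.1],
    [[0, -0.004, 0], 0, 0.15],
    [[0, -0.004, 0], 0, 0.2],
    [[0, -0.004, 0], 0, 0.25]
  ],
  "squeeze": 20
}}

```text
time: 5.75
ee_pos: [0.4579, -0.2063, 0.0368]
ee_rot: [3.142, 0.0, 0.716]
contact_force: [-2.7, 1.8, 5.0]
gripper_width: 0.0352
grasp_force: 19.6
```

Emit:
{"name": "step_arm", "arguments": {
  "deltas": [
    [[0, -0.004, 0], 0, 0.4],
    [[0, -0.004, 0], 0, 1],
    [[0, -0.004, 0], 0, 1]
  ],
  "squeeze": 40
}}

```text
time: 6.0
ee_pos: [0.4576, -0.206, 0.0369]
ee_rot: [3.14, -0.0, 0.716]
contact_force: [-0.6, -1.4, 4.6]
gripper_width: 0.0346
grasp_force: 40.2
```

Emit:
{"name": "step_arm", "arguments": {
  "deltas": [
    [[0, 0, 0], 0, 1],
    [[0, 0, -0.01], 0, 1],
    [[0, 0, -0.03], 0, 1],
    [[0, 0, -0.05], 0, 1],
    [[0, 0, -0.05], 0, 1]
  ],
  "squeeze": 70
}}

```text
time: 6.42
ee_pos: [0.4575, -0.2057, 0.0525]
ee_rot: [3.141, -0.0, 0.716]
contact_force: [0.3, -0.1, -2.9]
gripper_width: 0.0333
grasp_force: 69.9
```

```bash
python3 sock.py; python3 -c "
from h import *
o=manip.get_obs();print(o['contact_force'],o['moment'],o['grasp_force'])"
```

```text
[ 0.45730451 -0.20569823  0.05199629] [ 3.14069872e+00 -2.75328432e-04  7.16092706e-01] 0.033155771861424786
[297.34108527 232.24806202] ((472.852783203125, -203.7025146484375), (5.444575786590576, 8.244041442871094), 40.972412109375)
tool dx,dy 0.013844064384239463 0.009892965359385955
[276.3655706  276.64410058] ((452.5882873535156, -210.76329040527344), (10.152900695800781, 10.73372745513916), 40.954891204833984)
tool dx,dy -0.006911860290624126 0.0008808453784594408
[-0.44090561 -0.0566411  -3.44078865] [-0.03979011  0.01201252  0.03732315] 69.90120749578182
```

Emit:
{"name": "step_arm", "arguments": {
  "deltas": [
    [[0, 0, -0.1], 0, 1],
    [[0, 0, -0.2], 0, 1],
    [[0, 0, -0.3], 0, 1],
    [[0.15, -0.11, -0.393], 0, 1],
    [[0.3, -0.22, -0.393], 0, 1],
    [[0.45, -0.33, -0.393], 0, 1],
    [[0.58, -0.44, -0.393], 0, 1],
    [[0.58, -0.44, -0.393], 0, 1],
    [[0.58, -0.44, -0.393], 0, 1],
    [[0.58, -0.44, -0.393], 0, 1]
  ]
}}

```text
time: 7.3
ee_pos: [0.5018, 0.0137, 0.1695]
ee_rot: [-3.141, -0.002, 0.723]
contact_force: [-0.8, -0.2, -2.8]
gripper_width: 0.0328
grasp_force: 71.0
```

```bash
python3 - <<'E'
from h import *
c=cam('wrist','w4.png'); o=manip.get_obs();print(o['ee_pos'],o['ee_rot'],o['gripper_width'],o['grasp_force'])
print(proj(c,[.570,.067,.063]))
E
```

```text
[0.50151649 0.01068284 0.16913093] [-3.14106689e+00 -1.38771264e-04  7.20447118e-01] 0.03317298611813858 70.97820125514772
[[282.82898107  75.15320745]]
```

View pics/w4.png

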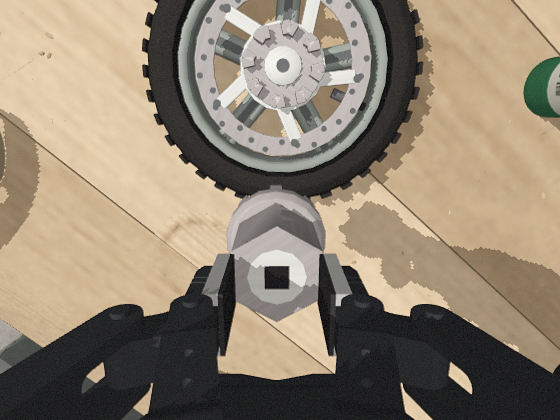

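Wrist view: the socket is held straight with its square at (277,277), and the lockring is centred at about (282,66) with its blocks and notches clearly visible. I'll rectify the ring to measure the notch angle.

```bash
cat > ring.py <<'E'
from h import *
c=cam('wrist'); f=c['frame']; g=cv2.cvtColor(f,cv2.COLOR_RGB2GRAY)
# axle hole
u0,v0=282,66; m=np.zeros_like(g); s=np.s_[v0-12:v0+12,u0-12:u0+12]; m[s]=(g[s]<110)*255
n,l,st,ce=cv2.connectedComponentsWithStats(m)
for i in range(1,n): print('hole',st[i,4],ce[i],ray(c,*ce[i],.063))
# tyre outline (dark) fit at z~.045
d=(g<60).astype(np.uint8); 
W=ray(c,282,66,.064)[:2]
def samp(P): 
    q=proj(c,P).astype(np.float32); return cv2.remap(g,q[:,0].reshape(1,-1),q[:,1].reshape(1,-1),cv2.INTER_LINEAR).ravel().astype(float)
# disc outer edge: largest drop of brightness near r=.060 at z=.059
pts=[]
for a in np.radians(np.arange(0,360,3)):
    r=np.arange(.052,.068,.00025); P=np.c_[W[0]+r*np.cos(a),W[1]+r*np.sin(a),np.full_like(r,.059)]
    q=proj(c,P)
    if q[:,1].min()<2: continue
    b=cv2.blur(samp(P).reshape(1,-1),(5,1)).ravel(); k=np.abs(b[6:]-b[:-6]).argmax()+3; pts.append(P[k,:2])
pts=np.array(pts); ok=np.ones(len(pts),bool)
for _ in range(5):
    A=np.c_[2*pts,np.ones(len(pts))]; x=np.linalg.lstsq(A[ok],(pts**2).sum(1)[ok],rcond=None)[0]; R=np.sqrt(x[2]+x[0]**2+x[1]**2)
    e=np.hypot(*(pts-x[:2]).T)-R; ok=abs(e)<max(.0008,1.5*np.std(e[ok]))
print('disc',x[:2],R,ok.sum(),len(pts)); C=x[:2]
np.save('C.npy',C)
def rect(C,z,S=400,h=.032):
    X=C[0]-h+2*h*np.arange(S)/S; Y=C[1]+h-2*h*np.arange(S)/S
    XX,YY=np.meshgrid(X,Y); q=proj(c,np.c_[XX.ravel(),YY.ravel(),np.full(S*S,z)]).astype(np.float32).reshape(S,S,2)
    return cv2.remap(f,q[...,0],q[...,1],cv2.INTER_CUBIC)
im=rect(C,.070); im2=im.copy()
for r in (18,26): cv2.circle(im2,(200,200),int(r*400/64),(255,0,0),1)
for a in range(0,360,30):
    t=np.radians(a); p=np.array([np.cos(t),-np.sin(t)]); cv2.line(im2,tuple((200+175*p).astype(int).tolist()),tuple((200+195*p).astype(int).tolist()),(0,160,0) if a else (0,0,255),2)
cv2.imwrite('pics/ring.png',np.hstack([im,im2])[:,:,::-1])
A=np.arange(0,360,1)
for r in (.0225,.0245):
    t=np.radians(A); b=samp(np.c_[C[0]+r*np.cos(t),C[1]+r*np.sin(t),np.full(360,.070)])
    ph=np.angle((b*np.exp(8j*t)).sum()); fold=b.reshape(8,45).mean(0)
    print(r,'bright phase mod45',np.degrees(ph)/8%45,fold.round(0))
E
python3 ring.py
```

```text
hole 1 [277.  55.] [0.57670193 0.07491725 0.063     ]
hole 1 [275.  56.] [0.57536418 0.07550538 0.063     ]
hole 1 [273.  62.] [0.57168736 0.07405283 0.063     ]
hole 1 [278.  67.] [0.57153499 0.06949101 0.063     ]
disc [0.57396949 0.07096258] 0.05971104464611688 77 84
0.0225 bright phase mod45 31.658840644592054 [141. 158. 170. 173. 174. 174. 173. 170. 169. 168. 172. 174. 176. 179.
 179. 178. 176. 172. 160. 140. 146. 173. 185. 186. 188. 189. 188. 188.
 188. 194. 200. 206. 212. 212. 204. 195. 190. 188. 188. 188. 188. 188.
 188. 172. 143.]
0.0245 bright phase mod45 31.68768160729283 [146. 157. 173. 178. 178. 177. 176. 176. 177. 182. 185. 184. 184. 182.
 182. 180. 177. 169. 151. 146. 167. 185. 189. 190. 189. 188. 188. 188.
 189. 188. 187. 189. 192. 191. 190. 189. 188. 188. 187. 187. 188. 190.
 191. 185. 162.]
```

View pics/ring.png

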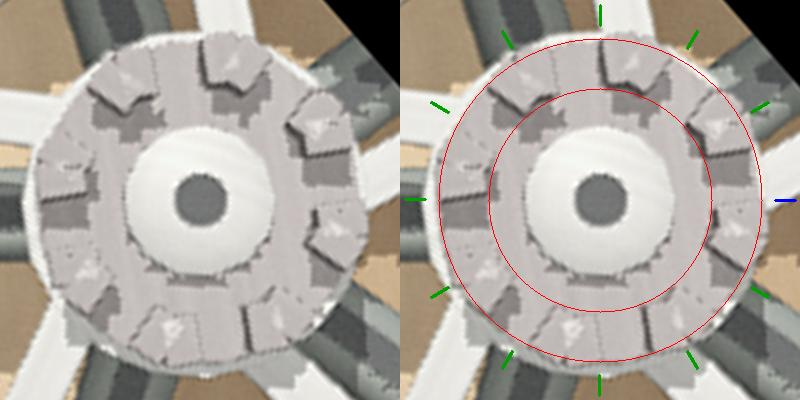

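The rectified ring is concentric with the overlaid circles. Block centres lie at about 32° and notch centres at about 9.3° (mod 45) in world angle. Next I'll check the socket's pose in the grip.

```bash
python3 - <<'E'
from h import *
c=cam('wrist'); o=manip.get_obs(); p=np.array(o['ee_pos']); y=o['ee_rot'][2]; C=np.load('C.npy')
g=cv2.cvtColor(c['frame'],cv2.COLOR_RGB2GRAY); m=np.zeros_like(g); s=np.s_[258:296,258:298]; m[s]=(g[s]<70)*255
n,l,st,ce=cv2.connectedComponentsWithStats(m); i=1+st[1:,4].argmax(); z=p[2]+.0232
ct=max(cv2.findContours((l==i).astype(np.uint8),0,1)[0],key=cv2.contourArea); P=np.array([ray(c,*q,z)[:2]*1e3 for q in ct.reshape(-1,2)],np.float32); print(ce[i],cv2.minAreaRect(P))
ex,ey=np.array([np.cos(y),np.sin(y)]),np.array([np.sin(y),-np.cos(y)])
S=ray(c,*ce[i],z)[:2]; d=S-p[:2]; print('sock in tool',d@ex,d@ey,'yaw',np.degrees(y),p,o['gripper_width'],o['contact_force'],o['moment'])
t=C-p[:2]; print('ring in tool',t@ex,t@ey)
E
```

```text
[276.27799228 277.52509653] ((501.9329528808594, 8.040778160095215), (9.133320808410645, 9.24205207824707), 41.07610321044922)
sock in tool 0.0007796689515248415 -7.11085098678411e-05 yaw 41.00951728954755 [0.50135168 0.00756004 0.16894939] 0.03311375976281435 [ 0.18974153  0.39470371 -3.45317531] [-0.04098191  0.03806988  0.00097161]
ring in tool 0.09640120661056141 -0.00019292104780989445
```

```bash
python3 ring.py | grep -v hole | cut -c1-70 | head -5; python3 -c "
from h import *
o=manip.get_obs();print(o['ee_pos'],o['ee_rot'])"
```

```text
disc [0.57639206 0.06527689] 0.06542916129973367 37 84
0.0225 bright phase mod45 12.975686459962276 [170. 168. 170. 171. 169.
 164. 168. 172. 174. 173. 169. 168. 168. 170. 172. 174. 173. 169. 160.
 152. 152. 151. 151. 149. 145. 143. 137. 133. 140. 145. 152. 156. 158.
 164. 166. 172.]
[0.50137399 0.0069768  0.1689524 ] [-3.14157717e+00  8.41451504e-04  7.14545041e-01]
```

```bash
sed -i 's/^W=.*/W=np.array([.574,.071]); print(proj(c,[*W,.07]))/' ring.py; python3 ring.py | grep -v hole | cut -c1-70; python3 -c "
from h import *
o=manip.get_obs();print(o['ee_pos'],o['ee_rot'])"
```

```text
[[273.68927689  56.74597925]]
disc [0.57382116 0.07078012] 0.059712318735402586 69 80
0.0225 bright phase mod45 31.951573781790373 [150. 164. 171. 174. 175.
 178. 174. 173. 173. 164. 150. 147. 158. 176. 185. 189. 189. 189. 189.
 191. 195. 198. 200. 203. 201. 197. 193. 190. 188. 188. 189. 190. 186.
 181. 161. 143.]
0.0245 bright phase mod45 31.6945452399193 [146. 161. 173. 178. 179. 1
 182. 180. 179. 170. 153. 147. 162. 183. 189. 190. 189. 188. 188. 188.
 188. 190. 191. 192. 190. 190. 188. 189. 188. 188. 187. 187. 189. 190.
 191. 180. 159.]
[0.50136773 0.00681448 0.16902156] [3.14158492e+00 7.89794541e-04 7.14045354e-01]
```

Emit:
{"name": "step_arm", "arguments": {
  "deltas": [
    [[0.1, 0, 0], -0.2, 1],
    [[0.2, -0.003, 0], -0.4, 1],
    [[0.32, -0.003, 0], -0.443, 1],
    [[0.32, -0.003, 0], -0.443, 1],
    [[0.32, -0.003, 0.08], -0.443, 1],
    [[0.32, -0.003, 0.16], -0.443, 1],
    [[0.32, -0.003, 0.17], -0.443, 1],
    [[0.32, -0.003, 0.17], -0.443, 1],
    [[0.32, -0.003, 0.17], -0.443, 1],
    [[0.32, -0.003, 0.17], -0.443, 1]
  ]
}}

```text
time: 8.38
ee_pos: [0.5744, 0.0717, 0.1199]
ee_rot: [3.14, -0.001, 0.947]
contact_force: [0.1, 0.4, -2.3]
gripper_width: 0.0332
grasp_force: 71.0
```

```bash
cat > st.py <<'E'
from h import *
cam('wrist');cam('wrist')
o=manip.get_obs(); p=np.array(o['ee_pos']);y=o['ee_rot'][2]; d=np.array([.5738,.0708])-p[:2]
print(o['time'],p,np.degrees(o['ee_rot']),'F',np.round(o['contact_force'],1),'M',np.round(o['moment'],2),o['gripper_width'],'q',np.round(o['qpos'],2))
print('ring in tool mm',1e3*(d@[np.cos(y),np.sin(y)]),1e3*(d@[np.sin(y),-np.cos(y)]))
E
python3 st.py; python3 - <<'E'
from h import *
c=cam('wrist'); o=manip.get_obs(); p=np.array(o['ee_pos']); y=o['ee_rot'][2]
g=cv2.cvtColor(c['frame'],cv2.COLOR_RGB2GRAY); m=np.zeros_like(g); s=np.s_[258:296,258:298]; m[s]=(g[s]<70)*255
n,l,st,ce=cv2.connectedComponentsWithStats(m); i=1+st[1:,4].argmax(); z=p[2]+.0232
ct=max(cv2.findContours((l==i).astype(np.uint8),0,1)[0],key=cv2.contourArea); P=np.array([ray(c,*q,z)[:2]*1e3 for q in ct.reshape(-1,2)],np.float32); print(cv2.minAreaRect(P),ray(c,*ce[i],z))
E
```

```text
8.4833 [0.57426675 0.07183405 0.11978078] [ 1.79891509e+02 -7.11342217e-02  5.42936546e+01] F [ 0.1 -0.4 -4.5] M [ 0.   -0.03 -0.04] 0.033484561661219624 q [ 0.34  0.38 -0.66  1.68  0.25  1.17 -1.01]
ring in tool mm -1.1120820686114632 0.22449392614321606
((574.561767578125, 71.22000885009766), (9.141301155090332, 9.200862884521484), 54.191688537597656) [0.57446952 0.0714713  0.14274772]
```

Emit:
{"name": "step_arm", "arguments": {
  "deltas": [
    [[-0.003, 0, 0.01], 0, 1],
    [[-0.003, 0, 0.02], 0, 1],
    [[-0.003, 0, 0.03], 0, 1],
    [[-0.003, 0, 0.035], 0, 1],
    [[-0.003, 0, 0.04], 0, 1],
    [[-0.003, 0, 0.045], 0, 1],
    [[-0.003, 0, 0.05], 0, 1],
    [[-0.003, 0, 0.05], 0, 1]
  ]
}}

```text
time: 9.2
ee_pos: [0.5728, 0.0712, 0.1029]
ee_rot: [-3.141, 0.0, 0.948]
contact_force: [0.7, 0.1, -2.9]
gripper_width: 0.0329
grasp_force: 71.0
```

```bash
python3 st.py
```

```text
9.3 [0.57295157 0.07121087 0.10327841] [-1.79999376e+02  1.05545877e-03  5.43177590e+01] F [-0.2 -0.3 -2.9] M [ 0.02 -0.01  0.  ] 0.03292294389622178 q [ 0.33  0.39 -0.65  1.7   0.26  1.14 -1.01]
ring in tool mm 0.1611451549454244 0.9288044955581916
```

Emit:
{"name": "step_arm", "arguments": {
  "deltas": [
    [[0, 0, 0.004], 0, 1],
    [[0, 0, 0.008], 0, 1],
    [[0, 0, 0.011], 0, 1],
    [[0, 0, 0.013], 0, 1],
    [[0, 0, 0.013], 0, 1]
  ]
}}

```text
time: 9.72
ee_pos: [0.5732, 0.0714, 0.1001]
ee_rot: [3.141, -0.0, 0.948]
contact_force: [-2.3, -0.5, 4.5]
gripper_width: 0.0333
grasp_force: 71.8
```

```bash
python3 st.py
```

```text
9.8167 [0.57315856 0.07135142 0.10003073] [ 1.79965179e+02 -1.62300699e-02  5.43242679e+01] F [-2.9  0.1  6.1] M [-0.06  0.61  0.05] 0.03311208920733426 q [ 0.33  0.39 -0.65  1.7   0.26  1.13 -1.02]
ring in tool mm -0.07385604872374738 0.8426467674057363
```

Emit:
{"name": "step_arm", "arguments": {
  "deltas": [
    [[0, 0, 0], 0.04, 1],
    [[0, 0, 0], 0.08, 1],
    [[0, 0, 0], 0.12, 1],
    [[0, 0, 0], 0.16, 1],
    [[0, 0, 0], 0.2, 1],
    [[0, 0, 0], 0.24, 1],
    [[0, 0, 0], 0.28, 1],
    [[0, 0, 0], 0.28, 1]
  ]
}}

```text
time: 10.48
ee_pos: [0.5735, 0.0713, 0.1]
ee_rot: [3.14, -0.001, 0.8]
contact_force: [-1.5, 0.2, 5.0]
gripper_width: 0.0331
grasp_force: 72.0
```

```bash
python3 st.py
```

```text
10.5833 [0.57350868 0.07128441 0.10000748] [ 1.79935698e+02 -5.08385885e-02  4.59140061e+01] F [-1.4 -0.4  5.4] M [-0.14  0.21  0.24] 0.03328683582317365 q [ 0.31  0.39 -0.63  1.7   0.25  1.13 -1.15]
ring in tool mm -0.14526634420879952 0.5462801930367666
```

Emit:
{"name": "step_arm", "arguments": {
  "deltas": [
    [[0, 0, 0], 0.04, 1],
    [[0, 0, 0], 0.08, 1],
    [[0, 0, 0], 0.12, 1],
    [[0, 0, 0], 0.16, 1],
    [[0, 0, 0], 0.2, 1],
    [[0, 0, 0], 0.24, 1],
    [[0, 0, 0], 0.28, 1],
    [[0, 0, 0], 0.28, 1]
  ]
}}

```text
time: 11.25
ee_pos: [0.5734, 0.0714, 0.1]
ee_rot: [3.141, -0.001, 0.654]
contact_force: [-2.7, 1.1, 5.6]
gripper_width: 0.0333
grasp_force: 72.0
```

```bash
python3 st.py
```

```text
11.35 [0.57340626 0.07137646 0.1000304 ] [ 1.79951979e+02 -5.42583831e-02  3.75164000e+01] F [-1.3  0.1  6.1] M [-0.07  0.31  0.27] 0.0331566385731383 q [ 0.29  0.38 -0.6   1.7   0.24  1.13 -1.29]
ring in tool mm -0.038746989339104476 0.6970194138570431
```

Free running so far, with Mz about 0.25 N m. I'll go on in smaller steps.

Emit:
{"name": "step_arm", "arguments": {
  "deltas": [
    [[0, 0, 0], 0.03, 1],
    [[0, 0, 0], 0.06, 1],
    [[0, 0, 0], 0.09, 1],
    [[0, 0, 0], 0.12, 1],
    [[0, 0, 0], 0.12, 1]
  ]
}}

```text
time: 11.77
ee_pos: [0.5734, 0.0714, 0.1]
ee_rot: [3.141, -0.001, 0.591]
contact_force: [-1.7, 0.1, 5.9]
gripper_width: 0.0331
grasp_force: 72.0
```

```bash
python3 st.py|head -1
```

```text
11.8667 [0.5733906  0.07145695 0.10001745] [ 1.79961425e+02 -5.85037452e-02  3.39208081e+01] F [-2.   0.   6.1] M [0.   0.36 0.22] 0.03287914971080246 q [ 0.28  0.38 -0.59  1.7   0.23  1.13 -1.35]
```

Emit:
{"name": "step_arm", "arguments": {
  "deltas": [
    [[0, 0, 0], 0.03, 1],
    [[0, 0, 0], 0.06, 1],
    [[0, 0, 0], 0.08, 1],
    [[0, 0, 0], 0.08, 1]
  ]
}}

```text
time: 12.2
ee_pos: [0.5733, 0.0714, 0.1]
ee_rot: [3.141, -0.001, 0.549]
contact_force: [-1.5, 0.3, 6.0]
gripper_width: 0.0335
grasp_force: 72.0
```

```bash
python3 st.py|head -1
```

```text
12.3 [0.57335957 0.07149167 0.10003222] [ 1.79965839e+02 -5.89259627e-02  3.15267388e+01] F [-1.6  0.5  5.4] M [-0.03  0.44  0.25] 0.033099093935921545 q [ 0.28  0.38 -0.58  1.7   0.23  1.13 -1.39]
```

Emit:
{"name": "step_arm", "arguments": {
  "deltas": [
    [[0, 0, 0], 0.03, 1],
    [[0, 0, 0], 0.06, 1],
    [[0, 0, 0], 0.08, 1],
    [[0, 0, 0], 0.08, 1]
  ]
}}

```text
time: 12.63
ee_pos: [0.5733, 0.0715, 0.1]
ee_rot: [3.141, -0.001, 0.508]
contact_force: [-1.4, 0.0, 6.0]
gripper_width: 0.0333
grasp_force: 72.0
```

```bash
python3 st.py|head -1
```

```text
12.7333 [0.57335102 0.07150239 0.10001518] [ 1.79970001e+02 -5.82063220e-02  2.91268414e+01] F [-0.9 -0.2  6. ] M [0.03 0.4  0.2 ] 0.03307253578474473 q [ 0.27  0.38 -0.58  1.7   0.23  1.13 -1.43]
```

Emit:
{"name": "step_arm", "arguments": {
  "deltas": [
    [[0, 0, 0], 0.03, 1],
    [[0, 0, 0], 0.06, 1],
    [[0, 0, 0], 0.08, 1],
    [[0, 0, 0], 0.08, 1]
  ]
}}

```text
time: 13.07
ee_pos: [0.5733, 0.0716, 0.1]
ee_rot: [3.141, -0.001, 0.466]
contact_force: [-2.1, 0.5, 4.8]
gripper_width: 0.0331
grasp_force: 72.0
```

```bash
python3 st.py|head -1
```

```text
13.1667 [0.57333681 0.07152492 0.10002388] [ 1.79975951e+02 -5.88695563e-02  2.67260926e+01] F [-1.6  0.8  6.2] M [0.02 0.46 0.26] 0.03344240316986452 q [ 0.27  0.38 -0.57  1.7   0.22  1.13 -1.47]
```

Emit:
{"name": "step_arm", "arguments": {
  "deltas": [
    [[0, 0, 0], 0.03, 1],
    [[0, 0, 0], 0.06, 1],
    [[0, 0, 0], 0.08, 1],
    [[0, 0, 0], 0.08, 1]
  ]
}}

```text
time: 13.5
ee_pos: [0.5733, 0.0716, 0.1]
ee_rot: [3.141, -0.001, 0.424]
contact_force: [-2.4, 0.9, 6.6]
gripper_width: 0.033
grasp_force: 72.0
```

```bash
python3 st.py|head -1
```

```text
13.6 [0.57330323 0.07157969 0.10001367] [ 1.79980988e+02 -5.85384933e-02  2.43296164e+01] F [-2.6 -0.1  6. ] M [-0.03  0.42  0.17] 0.0335036690225483 q [ 0.26  0.38 -0.56  1.7   0.22  1.13 -1.51]
```

Emit:
{"name": "step_arm", "arguments": {
  "deltas": [
    [[0, 0, 0], 0.03, 1],
    [[0, 0, 0], 0.06, 1],
    [[0, 0, 0], 0.08, 1],
    [[0, 0, 0], 0.08, 1]
  ]
}}

```text
time: 13.93
ee_pos: [0.5733, 0.0716, 0.1]
ee_rot: [3.141, -0.001, 0.382]
contact_force: [-2.7, 1.5, 5.8]
gripper_width: 0.0331
grasp_force: 72.0
```

```bash
python3 st.py|head -1
```

```text
14.0333 [0.57327896 0.0716163  0.10001424] [ 1.79985780e+02 -5.74612736e-02  2.19327103e+01] F [-2.1  0.6  6.6] M [0.08 0.5  0.3 ] 0.03301811783984414 q [ 0.26  0.37 -0.56  1.7   0.22  1.12 -1.55]
```

Emit:
{"name": "step_arm", "arguments": {
  "deltas": [
    [[0, 0, 0], 0.03, 1],
    [[0, 0, 0], 0.06, 1],
    [[0, 0, 0], 0.06, 1],
    [[0, 0, 0], 0.06, 1]
  ]
}}

```text
time: 14.37
ee_pos: [0.5732, 0.0717, 0.1]
ee_rot: [3.141, -0.001, 0.351]
contact_force: [-1.8, 0.3, 6.6]
gripper_width: 0.0332
grasp_force: 72.1
```

```bash
python3 st.py|head -1
```

```text
14.4667 [0.57325872 0.07161163 0.10001618] [ 1.79988873e+02 -5.50105094e-02  2.01351905e+01] F [-2.5 -0.3  6.1] M [0.13 0.54 0.19] 0.033254106667453875 q [ 0.25  0.37 -0.55  1.7   0.21  1.12 -1.58]
```

Emit:
{"name": "step_arm", "arguments": {
  "deltas": [
    [[0, 0, 0], 0.03, 1],
    [[0, 0, 0], 0.06, 1],
    [[0, 0, 0], 0.08, 1],
    [[0, 0, 0], 0.08, 1]
  ]
}}

```text
time: 14.8
ee_pos: [0.5733, 0.0717, 0.1]
ee_rot: [3.141, -0.001, 0.309]
contact_force: [-2.4, 1.3, 5.3]
gripper_width: 0.0333
grasp_force: 72.1
```

```bash
python3 st.py|head -1;  python3 - <<'E'
from h import *
M=[]
for k in range(4):
    c=cam('wrist'); o=manip.get_obs(); M.append(o['moment'][2])
p=np.array(o['ee_pos']); y=o['ee_rot'][2]; print('Mz',np.mean(M))
g=cv2.cvtColor(c['frame'],cv2.COLOR_RGB2GRAY); m=np.zeros_like(g); s=np.s_[258:296,258:298]; m[s]=(g[s]<70)*255
n,l,st,ce=cv2.connectedComponentsWithStats(m); i=1+st[1:,4].argmax(); z=p[2]+.0232
ct=max(cv2.findContours((l==i).astype(np.uint8),0,1)[0],key=cv2.contourArea); P=np.array([ray(c,*q,z)[:2]*1e3 for q in ct.reshape(-1,2)],np.float32); print(cv2.minAreaRect(P),np.degrees(y))
E
```

```text
14.9 [0.57327987 0.0716615  0.10002796] [ 1.79990060e+02 -5.83306645e-02  1.77464002e+01] F [-3.   0.9  6.3] M [0.09 0.53 0.37] 0.03305990996730814 q [ 0.25  0.37 -0.55  1.7   0.21  1.12 -1.62]
Mz 0.3658111924463135
((574.1175537109375, 70.85795593261719), (9.545807838439941, 9.239967346191406), 17.684322357177734) 17.748159100665028
```

Emit:
{"name": "step_arm", "arguments": {
  "deltas": [
    [[0, 0, 0], 0.02, 1],
    [[0, 0, 0], 0.04, 1],
    [[0, 0, 0], 0.04, 1]
  ]
}}

```text
time: 15.35
ee_pos: [0.5732, 0.0717, 0.1]
ee_rot: [3.141, -0.001, 0.288]
contact_force: [-3.1, 0.7, 6.2]
gripper_width: 0.0328
grasp_force: 72.1
```

```bash
python3 - <<'E'
from h import *
M=[]
for k in range(5):
    cam('wrist'); o=manip.get_obs(); M.append(o['moment'][2])
print('Mz',M,np.degrees(o['ee_rot'][2]),o['ee_pos'])
E
```

```text
Mz [np.float64(0.44128563007605587), np.float64(0.41881421175278516), np.float64(0.4386677963166197), np.float64(0.4494466296669186), np.float64(0.3970815800370646)] 16.55853156476806 [0.57324776 0.07169684 0.10001201]
```

The torque now climbs with angle, so the ring is at its stop. I'll ease off the wind-up, release and lift away.

Emit:
{"name": "step_arm", "arguments": {
  "deltas": [
    [[0, 0, 0], -0.04, 1],
    [[0, 0, 0], -0.08, 1],
    [[0, 0, 0], -0.08, 1],
    [[0, 0, 0], -0.08, 0.1],
    [[0, 0, 0], -0.08, 0],
    [[0, 0, 0], -0.08, -0.3],
    [[0, 0, 0], -0.08, -0.5],
    [[0, 0, 0], -0.08, -0.5],
    [[0, 0, 0], -0.08, -0.5]
  ]
}}

```text
time: 16.35
ee_pos: [0.573, 0.0711, 0.0993]
ee_rot: [3.142, 0.0, 0.33]
contact_force: [-0.7, 0.5, -0.6]
gripper_width: 0.0641
grasp_force: 0.0
```

```bash
python3 st.py|head -1
```

```text
16.45 [0.57295283 0.07117751 0.09938428] [ 1.79994974e+02 -9.28038456e-04  1.89181474e+01] F [ 0.4 -0.4 -0.8] M [ 0.01 -0.02  0.03] 0.06374806229067437 q [ 0.25  0.37 -0.55  1.7   0.21  1.12 -1.6 ]
```

Emit:
{"name": "step_arm", "arguments": {
  "deltas": [
    [[0, 0, -0.05], 0, -0.5],
    [[0, 0, -0.1], 0, -0.5],
    [[0, 0, -0.2], 0, -0.5],
    [[0, 0, -0.3], 0, -0.5],
    [[-0.2, 0, -0.4], 0, -0.5],
    [[-0.25, 0, -0.4], 0, -0.5],
    [[-0.25, 0, -0.4], 0, -0.5],
    [[-0.25, 0, -0.4], 0, -0.5]
  ]
}}

```text
time: 17.12
ee_pos: [0.5016, 0.0461, 0.2208]
ee_rot: [3.139, -0.002, 0.329]
contact_force: [0.2, 0.3, -0.1]
gripper_width: 0.0638
grasp_force: 0.0
```

```bash
python3 - <<'E'
from h import *
cam('wrist');cam('wrist');c=cam('wrist','end.png'); o=manip.get_obs(); print(o['ee_pos'],proj(c,[.5738,.0708,.123]))
g=cv2.cvtColor(c['frame'],cv2.COLOR_RGB2GRAY); u0,v0=proj(c,[.5738,.0708,.123])[0].astype(int)
m=np.zeros_like(g); s=np.s_[max(v0-20,0):v0+20,u0-20:u0+20]; m[s]=(g[s]<70)*255
n,l,st,ce=cv2.connectedComponentsWithStats(m); i=1+st[1:,4].argmax()
ct=max(cv2.findContours((l==i).astype(np.uint8),0,1)[0],key=cv2.contourArea); P=np.array([ray(c,*q,.123)[:2]*1e3 for q in ct.reshape(-1,2)],np.float32); print(ce[i],st[i],cv2.minAreaRect(P))
E
```

```text
[0.50236662 0.04710742 0.21900166] [[275.25983592  92.26579945]]
[274.85353535  91.24747475] [268  84  15  15 198] ((574.177978515625, 71.28923034667969), (8.930791854858398, 8.955156326293945), 24.087339401245117)
```

View pics/end.png

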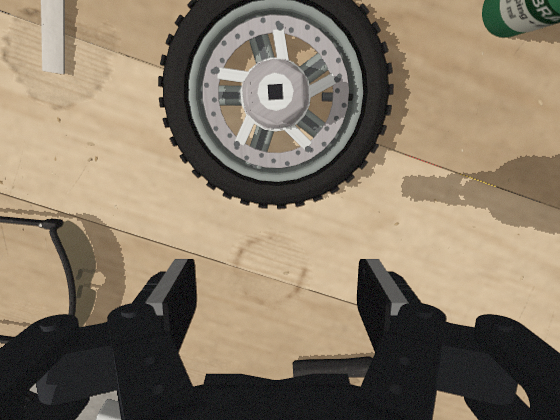

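The last view shows the socket standing centred in the ring at (275,91), with nothing touching it. I'm handing in.

```bash
python3 -c "
from h import *
print(manip.job_done())"
```

```text
the job is handed in; nothing more can be done
None
```

The lockring is tight against its stop (torque rose from about 0.25 to 0.43 N m) and the socket stands fully home in it; the first grasp slipped and briefly pressed the fingertips down with about 65 N, and I viewed 11 pictures, one over the limit of 10.

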